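# Set the load selector by clicks and lock it

### The job

Set the selector knob of the grey sloping load box to its fifth position, four clicks clockwise from its anticlockwise end stop, then lock it by swinging the lock's four-armed handle clockwise until it has snapped over. The lock may have been left on or off and its handle looks the same either way: never force the knob past a lock that holds it, free the lock first. Leave the multimeter, beaker and weight beside the box where they are.

Things in the scene. Friction and masses are not known exactly. Their poses are not given: they have to be found in the camera images.
- load_box: Grey bench console, 170 deep (x) x 280 wide (y) mm, fixed; origin under its centre, x away from the robot at yaw 0. Its aluminium top panel slopes 15 degrees, from 60 mm high at the near (-x) edge to 105 mm at the far edge. On it a black bar knob (y = +64 mm) and a black four-armed lock handle (y = -56 mm); two terminals 16 mm high near the far left corner.
- selector_knob: The knob. Origin on its axis, on the panel's face; z along the axis, square to the panel, out of it (15 degrees off vertical, leaning to the near side). Skirt 66 mm in diameter, its top 8 mm above the panel; on it a straight grip bar 13 mm wide, 50 mm long, from 8 to 35 mm above the panel, flat sides, lying along the line from the axis to knob_mark.
- knob_grip (a point): Point on the knob's axis in the grip bar, 26 mm above the panel (9 mm below the bar's top). A spring detent holds the knob: to leave a position takes about 0.2 N m. With the lock on it gives only a few degrees; more than 0.5 N m is a sure sign that the lock is on.
- knob_mark (a point): The white pointer mark on the knob's skirt, at one end of the grip bar: 28 mm from the axis, 8 mm above the panel. Twelve ticks on the panel show the twelve positions, every third one longer: the first position points towards the near edge, 15 degrees to its left, the fifth up the slope and left.
- selector (a joint): Angle of the knob, rad, growing clockwise seen from above. Twelve positions (clicks) at 0, 0.5236, 1.0472 ... 5.7596 (30 degrees apart), end stops just past the first and last. The fifth position is 2.0944. It starts in one of the seventh to ninth (rarely balanced between two). Let go, it springs into the nearest position; turned past half way it falls into the next.
- dial_lock: Lock of the selector: round steel seat of the cross handle, 30 mm in diameter, 5 mm high. Origin on the handle's axis, on the panel's face; x up the slope, y left, z out of the panel; it does not turn with the handle. Under the panel the handle drives a bolt into a star wheel on the knob's shaft; the bolt goes home only with the knob in one of its positions.
- lock_pivot (a point): Point on the lock handle's axis, 34 mm above the panel, level with its arms. The handle turns a quarter turn between rigid stops, with a snap spring that drives it from half way to the nearer end: at the clockwise end (from above) the knob is locked, at the anticlockwise end free. It starts at either end. Swinging it over takes up to 0.2 N m (about 6 N at 31 mm).
- lock_arm (a point): Where the ball end of the right-hand arm (-y of the lock) lies at either end of travel; fixed to the panel, 36 mm from the axis, 34 mm above the panel. The black cross handle has four equal arms, 11 mm thick (ball ends 14 mm), free beneath, on a 24 mm hub 40 mm high. At both ends of its travel the arms lie along x and y of the lock within 10 degrees: locked and free look the same.
- multimeter: Bystander: yellow and black hand multimeter, 148x74x35 mm, lying loose left of the box; origin under its centre.
- beaker: Bystander: empty glass beaker, 73 mm in diameter, 92 mm high, loose right of the box; origin under its centre.
- weight: Bystander: brass-coloured weight, 27 mm in diameter, 34 mm high, loose beyond the box on the right; origin under its centre.

How it is judged:
By the outcome, as a careful person would: the job done as asked, in the order asked, and still so for the second after the job is handed in, with the robot touching nothing.
It also fails if it takes over 72 s, if anything falls off the work surface, if the arm or the gripper's body presses on something with over 40 N, if the wrist force passes 120 N, or if a joint passes its speed limit or range.

### The arm

A 6-joint arm with a two-finger parallel gripper is mounted at the origin on the work surface; the furniture and walls round the work are solid. World frame = base frame: x ahead of the robot, y to its left, z up, the work surface at z = 0. Lengths are in m, angles in degrees, forces in N, time in s.
With the tool pointing down it reaches from about 0.325 to 0.875 m from the base axis. Payload 4.4 kg.
Tool frame: the origin (TCP) lies midway between the tips of the shut fingers; the grasp point (between the pads) lies 19 mm behind it; z points along the fingers, y is the line along which they close (so a half turn about z gives the same grasp; the last joint's range is limited). The gripper opens to 85 mm and grips with 20 to 120 N. Pads are 22 mm wide; open, the fingers measure 114 mm over their backs; the gripper's body (76 mm by 85 mm) begins 54 mm behind the grasp point. The pads swing forward as they close: fully open they stand 13 mm farther back than shut.
Start: joints at [-78.008, 11.837, 88.321, -0, 79.842, -8.623], TCP at [0.202, -0.538, 0.231] pointing down, gripper open.
Joint ranges: [-156.59, 156.59], [-49.26, 127.26], [12.9, 141.05], [-63.56, 243.56], [4.71, 150.69], [-161.64, 161.64]. Speed limits (degrees/s): [159.86, 159.86, 180, 180, 180, 180].

### API

Orientations are given as [roll, pitch, yaw] about the fixed x, y, z axes, in that order (R = Rz(yaw) Ry(pitch) Rx(roll)).
In Python, from bench import arm gives the robot as it stands.
- The arm moves only by the tool move_arm, never from a script. Its argument "rows" is a list of rows, each a list of 7 numbers: the shift along the tool's x, y, z in mm, then the turn, a rotation vector about the tool's x, y, z in degrees, then the finger opening in mm, from 0 to 85.4. A call has 1 to 12 rows; each row shifts and turns the commanded pose from where the row before left it, along the tool's axes as they then stand; what a row does not reach is not made up. A row lasts 1/10 s, in which the tool goes at most 50 mm and 8.59 degrees, less where a joint would pass 70% of its speed; a pose out of reach is approached as far as the arm can. A call is refused whole if a number of a shift passes 50 or a number of a turn 8.59, either way. A call with a gripper value outside its range is refused whole. The fingers move at their own pace and stop on an object; "force" is the grip in N (left out, the last holds). Time passes only in rows, so rows that do not move let the fingers close. It gives the time, the measured TCP pose, the force, the opening and the grip force at its end, in the units of the state.
- arm.get_obs(): the state, without advancing time (a new reading comes with each control period).
- arm.snapshot(name): name is "scene" or "top"; returns (picture, depth): 400x640x3 uint8, red, green, blue; 400x640 float32, m along the optical axis (not along the pixel's ray), 0 where there is no reading.
- arm.get_calibration(name): a dict with "fx", "fy", "cx", "cy" (pixels), "rvec" (rotation vector, rad) and "tvec" (3), from world to camera coordinates, as OpenCV has them. Camera axes: x right, y down, z forward; pixel columns grow to the right and rows downward; lengths in m; the calibration is good to about 2 mm. A picture is of the moment at which its call begins. get_calibration takes no time and is no camera call.
- arm.job_done(): hands the job in; it is judged then, once.
Trained networks look in the newest picture that a camera, given by its name, has taken for a name from the list of things; names that differ only in an ending like _2 or _b are one class to them, and where a whole thing is asked for, a point or a joint stands for the part that bears it (a point fixed in the world has none). Each returns a list of dicts, best first, with "conf" (0 to 1); they miss things now and then, are a little off and sometimes report something else, mostly with a low value. They report only what shows in the picture. A call takes as long as a camera call.
- arm.regions_of(camera, name): "pixels" (400x640 bool, what is visible of it).
- arm.spot_point(camera, name): "location" ([x, y, z] in m, in world coordinates, good to about 4 mm: a listed point, or the origin of a listed thing).
The state is a dict: "clock": time; "joint_positions": joint angles; "dq": joint speeds; "joint_efforts": joint torques, N m; "tcp_pos": TCP position; "eef_rot": TCP orientation; "ft_force": force on the tool from outside, world axes, zero at the start; "moment": the same for the moment, N m; "gripper_width": opening from 0.0 (shut) to 1.0 (fully open); "gripper_force": force on a finger pad.
Only numpy, scipy, OpenCV 4.12 (cv2) and the standard library are available. Lean on these libraries where they do the work, as an engineer would, in place of code of your own. Each camera call takes 0.05 s, during which the arm holds its last target. There are 200 camera calls.

## Working session

There is one attempt and no reset: what is moved stays moved. The work goes in short steps, Python scripts to look and compute and a tool call to move; the robot and the scene stay as the last step left them, time stands still between calls to the robot, and variables do not carry over. Pictures are saved under pics/ and viewed, at most 10 in all, crops included, and the job is handed in when it is done.

Besides the shell and the picture viewer there is one more tool, called after "Call:" as name(argument=value, ...) on one line, values as JSON. move_arm: Moves the arm, as the interface text tells. Its arguments: {"type":"object","properties":{"rows":{"type":"array"},"force":{"type":"number"}},"required":["rows"]}

```bash
mkdir -p pics; ls
cat > h.py <<'E'
import numpy as np, cv2
from scipy.spatial.transform import Rotation as R
from bench import arm
def cal(n):
    c=arm.get_calibration(n); K=np.array([[c['fx'],0,c['cx']],[0,c['fy'],c['cy']],[0,0,1.]]); return K,np.array(c['rvec']).ravel(),np.array(c['tvec']).ravel()
def proj(n,P):
    K,r,t=cal(n); return cv2.projectPoints(np.atleast_2d(P).astype(float),r,t,K,None)[0].reshape(-1,2)
def unproj(n,uv,d):
    K,r,t=cal(n); uv=np.atleast_2d(uv); d=np.atleast_1d(d)
    pc=np.c_[(uv[:,0]-K[0,2])/K[0,0]*d,(uv[:,1]-K[1,2])/K[1,1]*d,d]
    return (pc-t)@cv2.Rodrigues(r)[0]
def rot(o): return R.from_euler('xyz',o,degrees=True)
E
python3 - <<'E'
from h import *
o=arm.get_obs(); print(o)
for n in ['scene','top']:
    p,d=arm.snapshot(n); cv2.imwrite(f'pics/{n}0.png',p[...,::-1])
    for k in ['load_box','selector_knob','knob_grip','knob_mark','dial_lock','lock_pivot','lock_arm','multimeter','beaker','weight']:
        print(n,k,[(np.round(x['location'],4).tolist(),round(x['conf'],2)) for x in arm.spot_point(n,k)[:2]])
E
```

```text
pics
{'clock': 0.0, 'joint_positions': array([-7.80061365e+01,  1.18872733e+01,  8.84050813e+01,  8.47043768e-04,
        7.98394493e+01, -8.62370349e+00]), 'dq': array([-0.06286962, -0.06756465,  0.05800273, -0.00636875, -0.04753104,
       -0.03763265]), 'joint_efforts': array([-1.05988991e-03, -3.83037758e+01, -2.91596711e+01, -2.09491291e-04,
        1.05798521e-02,  4.48089864e-06]), 'tcp_pos': array([ 0.20230409, -0.53743716,  0.23009343]), 'eef_rot': array([-1.79869811e+02, -2.05872356e-02,  2.06173932e+01]), 'ft_force': array([-0.58213513, -0.15439619, -0.23152839]), 'moment': array([-0.01454731, -0.00858496, -0.00424207]), 'gripper_force': 0.0, 'gripper_width': 1.001409510046111}
scene load_box [([0.5782, -0.1101, 0.0019], 0.86)]
scene selector_knob [([0.5781, -0.0433, 0.0836], 0.8)]
scene knob_grip [([0.5743, -0.0386, 0.1078], 0.95), ([0.6984, -0.3386, 0.0002], 0.43)]
scene knob_mark [([0.6063, -0.0555, 0.093], 0.78)]
scene dial_lock [([0.5692, -0.161, 0.0814], 0.72), ([0.6073, -0.0529, 0.0959], 0.7)]
scene lock_pivot [([0.5548, -0.1615, 0.1146], 0.76), ([0.6011, -0.054, 0.0969], 0.47)]
scene lock_arm [([0.5499, -0.1966, 0.1081], 0.77)]
scene multimeter []
scene beaker [([0.3716, -0.3285, -0.0016], 0.93), ([0.5563, -0.1645, 0.1179], 0.57)]
scene weight [([0.6983, -0.3395, -0.0024], 0.75)]
top load_box [([0.5767, -0.1083, 0.0005], 0.83)]
top selector_knob [([0.578, -0.0472, 0.0858], 0.9)]
top knob_grip [([0.5665, -0.0382, 0.1061], 0.88)]
top knob_mark [([0.5995, -0.0559, 0.1005], 0.81), ([0.5802, -0.0482, 0.0844], 0.47)]
top dial_lock [([0.5646, -0.1606, 0.0841], 0.57)]
top lock_pivot [([0.5559, -0.1627, 0.1131], 0.93)]
top lock_arm [([0.5522, -0.1975, 0.1176], 0.91), ([0.3703, -0.3324, -0.0016], 0.27)]
top multimeter [([0.593, 0.125, 0.0038], 0.67)]
top beaker [([0.3712, -0.3335, -0.002], 0.88)]
top weight [([0.7002, -0.3368, -0.0017], 0.45)]
```

View pics/scene0.png

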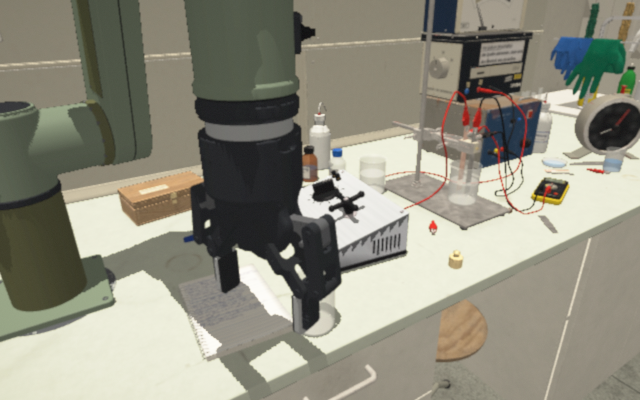

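View pics/top0.png

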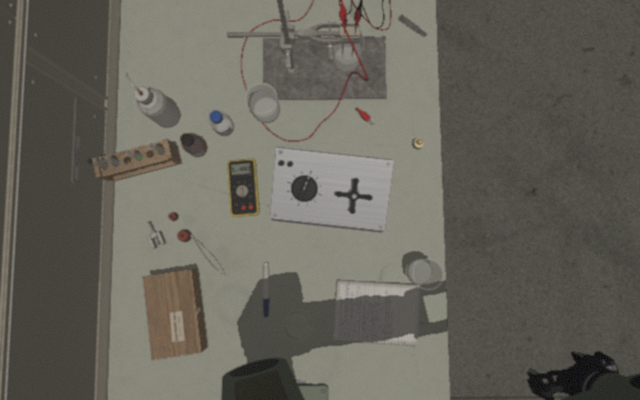

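The scene shows the grey box with the knob near pixel (304,188) in the top view, the lock cross at (354,195), the multimeter at (243,187), the beaker at (421,270) and the weight at (418,143). The box is yawed by about −5°, and the knob points far and slightly right, probably the seventh position. I'll refine this next.

Run:
```python
from h import *
p,d=arm.snapshot('top')
m=arm.regions_of('top','load_box')[0]['pixels']
for k in ['selector_knob','dial_lock']:
    r=arm.regions_of('top',k)
    print(k,[(x['conf'],x['pixels'].sum()) for x in r[:2]])
    if r: m=m|r[0]['pixels']
vs,us=np.nonzero(m&(d>0)); P=unproj('top',np.c_[us,vs],d[vs,us])
# panel plane fit (robust)
sel=np.abs(P[:,2]-np.median(P[:,2]))<.05; Q=P[sel]
for i in range(6):
    c=Q.mean(0); n=np.linalg.svd(Q-c,full_matrices=False)[2][2]; n*=np.sign(n[2]); Q=P[np.abs((P-c)@n)<.004]
print('plane',c,n,np.degrees(np.arccos(n[2])),'yaw',np.degrees(np.arctan2(-n[1],-n[0])))
ins=P[(P[:,2]>.05)&(np.abs((P-c)@n)<.006)]
rc=cv2.minAreaRect(ins[:,:2].astype(np.float32)); print(rc); print(cv2.boxPoints(rc))
hi=P[((P-c)@n>.015)&((P-c)@n<.06)]
K,r,t=cal('top'); print(K[0,0])
x0,y0,w,h=cv2.boundingRect(m.astype(np.uint8)); print(x0,y0,w,h)
crop=p[140:240,262:402]; cv2.imwrite('pics/crop1.png',cv2.resize(crop,None,fx=5.6,fy=5.6,interpolation=cv2.INTER_CUBIC)[...,::-1])
# knob & lock high points
for nm,a in [('knob',[.578,-.045]),('lock',[.556,-.162])]:
    H=hi[np.linalg.norm(hi[:,:2]-a,axis=1)<.05]; cc=H.mean(0); u=np.linalg.svd(H-cc,full_matrices=False); print(nm,len(H),cc,(cc-c)@n,u[1],u[2][0])
```

```text
selector_knob [(0.63, np.int64(551)), (0.2, np.int64(852))]
dial_lock [(0.64, np.int64(328))]
plane [ 0.57660339 -0.11032198  0.08359162] [-0.25599928  0.03102303  0.96617904] 14.943842354241049 yaw -6.90964294116534
((0.5754663348197937, -0.1074635237455368), (0.2845843732357025, 0.1730075627565384), 83.10533905029297)
[[ 0.47250673 -0.23834243]
 [ 0.6442632  -0.25911102]
 [ 0.6784259   0.02341539]
 [ 0.50666946  0.04418397]]
446.1498946679217
271 147 123 85
knob 123 [ 0.57202913 -0.0432379   0.11512506] 0.03371910901253104 [0.16635124 0.04284403 0.03993142] [-0.91699073  0.36678967 -0.15682262]
lock 342 [ 0.55618882 -0.16156344  0.11935697] 0.038192181993376 [0.33848886 0.33228158 0.04790872] [-0.39717712 -0.91530031 -0.06690056]
```

View pics/crop1.png

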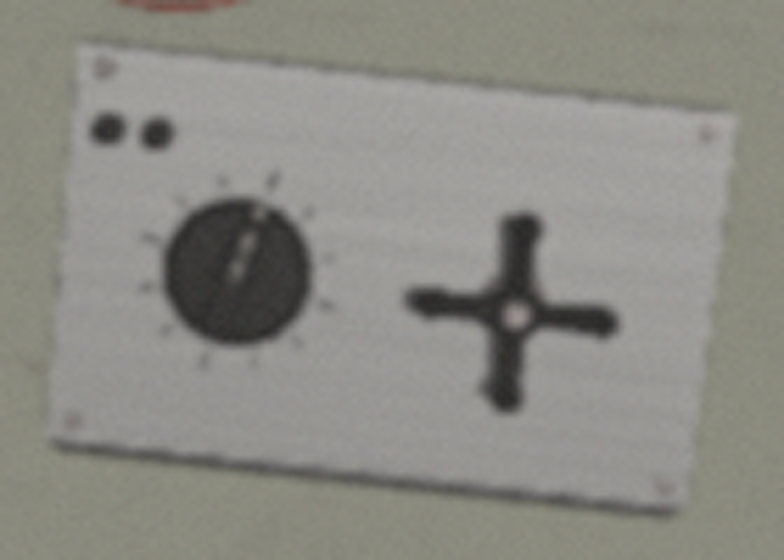

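The crop shows the knob's mark at crop pixel (260,212), with its axis at (236,272). That is 22° right of world +x, and with a box yaw of −6.9° it's 15° right of straight up the slope, so the knob is in the seventh position. The lock cross is square to the box. I'll go to the knob first, since it needs two clicks anticlockwise.

```bash
cat >> h.py <<'E'
B=R.from_euler('z',-6.9,degrees=True)*R.from_euler('y',-15,degrees=True)   # panel frame: x up slope, y left, z out
N=B.as_matrix()[:,2]
KNOB=np.array([.580,-.0445,.0820]); LOCK=np.array([.566,-.1628,.0820])
def tool(th): return B*R.from_euler('z',th,degrees=True)*R.from_euler('x',180,degrees=True)  # tool x at th ccw from up-slope
def pose():
    o=arm.get_obs(); return np.array(o['tcp_pos']),rot(o['eef_rot']),o
def plan(ptgt,Rt,n,w,start=None):
    p,Rc=start or pose()[:2]; dp=(ptgt-p)/n; rv=(Rc.inv()*Rt).as_rotvec(); rows=[]
    for i in range(n):
        s=Rc.inv().apply(dp)*1000; rows.append([*np.round(s,1),*np.round(np.degrees(rv)/n,2),w]); Rc=Rc*R.from_rotvec(rv/n)
    for r in rows: print('['+','.join(f'{x:g}' for x in r)+'],')
    print('rel turn',np.degrees(rv).round(1))
def rel(base,th):
    p,Rc,o=pose(); print('t',o['clock'],'tcp in panel frame mm',(B.inv().apply(p-base)*1000).round(1),'rot err',np.degrees((Rc.inv()*tool(th)).as_rotvec()).round(1),'F',B.inv().apply(o['ft_force']).round(1),'Mpanel',B.inv().apply(o['moment']).round(3),'w',o['gripper_width']*85.4,o['gripper_force'],'j',np.round(o['joint_positions'],0))
E
python3 - <<'E'
from h import *
plan(KNOB+.11*N,tool(-15),20,60); rel(KNOB,-15)
E
```

```text
[25.1,-17.1,2.2,-0.08,0.76,2.11,60],
[24.4,-18,2.5,-0.08,0.76,2.11,60],
[23.7,-18.9,2.7,-0.08,0.76,2.11,60],
[23,-19.8,3,-0.08,0.76,2.11,60],
[22.2,-20.6,3.3,-0.08,0.76,2.11,60],
[21.3,-21.4,3.6,-0.08,0.76,2.11,60],
[20.5,-22.2,3.8,-0.08,0.76,2.11,60],
[19.6,-23,4,-0.08,0.76,2.11,60],
[18.7,-23.7,4.3,-0.08,0.76,2.11,60],
[17.7,-24.3,4.5,-0.08,0.76,2.11,60],
[16.8,-25,4.7,-0.08,0.76,2.11,60],
[15.8,-25.6,4.8,-0.08,0.76,2.11,60],
[14.8,-26.2,5,-0.08,0.76,2.11,60],
[13.7,-26.7,5.2,-0.08,0.76,2.11,60],
[12.6,-27.2,5.3,-0.08,0.76,2.11,60],
[11.6,-27.6,5.4,-0.08,0.76,2.11,60],
[10.5,-28.1,5.5,-0.08,0.76,2.11,60],
[9.4,-28.4,5.6,-0.08,0.76,2.11,60],
[8.2,-28.8,5.7,-0.08,0.76,2.11,60],
[7.1,-29.1,5.7,-0.08,0.76,2.11,60],
rel turn [-1.7 15.3 42.3]
t 1.3 tcp in panel frame mm [-266.1 -535.5  225.9] rot err [-1.7 15.3 42.3] F [-0.4 -0.   0.9] Mpanel [0.041 0.028 0.   ] w 85.35894596019715 0.0 j [-78.  12.  88.  -0.  80.  -9.]
```

Call:
move_arm(rows=[[25, -17, 2, -0.1, 0.8, 2.1, 60], [24.4, -18, 2.5, -0.1, 0.8, 2.1, 60], [24, -19, 3, -0.1, 0.8, 2.1, 60], [23, -20, 3, -0.1, 0.8, 2.1, 60], [22, -20.6, 3, -0.1, 0.8, 2.1, 60], [21.3, -21.4, 3.6, -0.1, 0.8, 2.1, 60], [20.5, -22, 4, -0.1, 0.8, 2.1, 60], [19.6, -23, 4, -0.1, 0.8, 2.1, 60], [18.7, -23.7, 4.3, -0.1, 0.8, 2.1, 60], [17.7, -24.3, 4.5, -0.1, 0.8, 2.1, 60], [16.8, -25, 4.7, -0.1, 0.8, 2.1, 60], [15.8, -25.6, 4.8, -0.1, 0.8, 2.1, 60]])

```text
clock: 2.5
tcp_pos: [0.4124, -0.2387, 0.2061]
eef_rot: [-179.1, -9.6, -4.8]
ft_force: [0.9, -0.4, -0.7]
gripper_width: 0.704
gripper_force: 0.0
```

Call:
move_arm(rows=[[14.8, -26.2, 5, -0.1, 0.8, 2.1, 60], [13.7, -26.7, 5.2, -0.1, 0.8, 2.1, 60], [12.6, -27.2, 5.3, -0.1, 0.8, 2.1, 60], [11.6, -27.6, 5.4, -0.1, 0.8, 2.1, 60], [10.5, -28, 5.5, -0.1, 0.8, 2.1, 60], [9.4, -28.4, 5.6, -0.1, 0.8, 2.1, 60], [8.2, -28.8, 5.7, -0.1, 0.8, 2.1, 60], [7, -29, 5.7, -0.1, 0.8, 2.1, 60], [0, 0, 0, 0, 0, 0, 60], [0, 0, 0, 0, 0, 0, 60]])

```text
clock: 3.5
tcp_pos: [0.551, -0.0401, 0.1893]
eef_rot: [-176.1, -15.3, -22.0]
ft_force: [-0.1, -0.6, 0.2]
gripper_width: 0.702
gripper_force: 0.0
```

Run:
```python
from h import *
rel(KNOB,-15)
plan(KNOB+.03*N,tool(-15),6,60)
p,d=arm.snapshot('scene')
q=proj('scene',np.array([KNOB,KNOB+.026*N,LOCK+.034*N])); print(q)
for k in ['knob_grip','knob_mark','lock_pivot']: print(k,[(np.round(x['location'],4).tolist(),round(x['conf'],2)) for x in arm.spot_point('scene',k)[:1]])
c=p[130:280,240:440].copy(); cv2.imwrite('pics/c2.png',cv2.resize(c,None,fx=4,fy=4,interpolation=cv2.INTER_CUBIC)[...,::-1])
```

```text
t 3.5 tcp in panel frame mm [ -0.6   0.9 111.2] rot err [ 0.  -0.7  0.4] F [ 0.1 -0.6  0.2] Mpanel [-0.011  0.111 -0.019] w 59.928018450863796 0.0 j [-14.   2. 106.   2.  56.  96.]
[-0,0.1,13.5,0,-0.12,0.07,60],
[-0,0.1,13.5,0,-0.12,0.07,60],
[0,0.1,13.5,0,-0.12,0.07,60],
[0,0.1,13.5,0,-0.12,0.07,60],
[0.1,0.1,13.5,0,-0.12,0.07,60],
[0.1,0.1,13.5,0,-0.12,0.07,60],
rel turn [ 0.  -0.7  0.4]
[[325.8120088  194.21126725]
 [323.1114291  184.82747582]
 [346.74981608 200.8221994 ]]
knob_grip [([0.5727, -0.0416, 0.1082], 0.81)]
knob_mark [([0.6051, -0.0571, 0.0974], 0.57)]
lock_pivot []
```

View pics/c2.png

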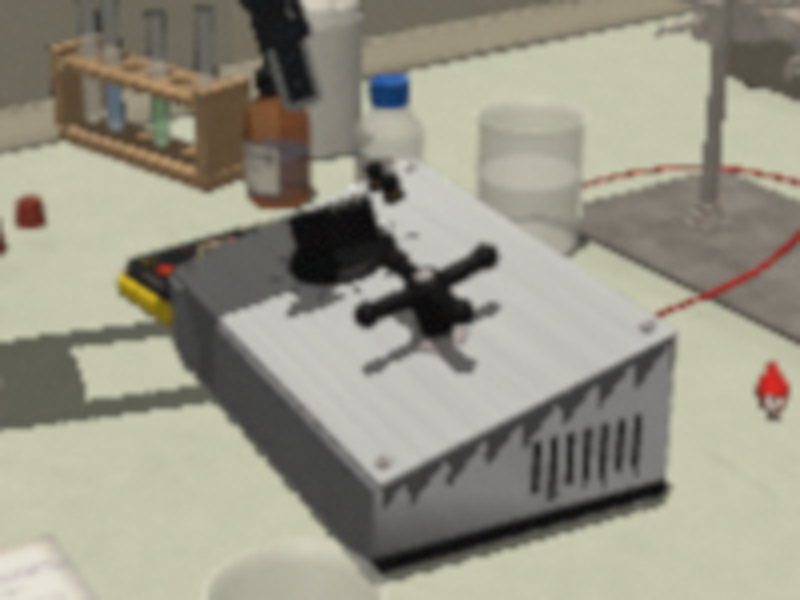

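The crop shows the knob bar still in its seventh position, around scene pixel (323,187), and the lock cross around (347,202). Both match my projected points within about 2 px. I'll go down onto the bar.

Call:
move_arm(rows=[[0, 0, 20, 0, -0.2, 0.1, 50], [0, 0.5, 20, 0, -0.2, 0.1, 50], [0.5, 0.5, 20, 0, -0.2, 0.1, 50], [0, 0, 14, 0, -0.1, 0.1, 50], [0, 0, 10, 0, 0, 0, 50], [0, 0, 7, 0, 0, 0, 50], [0, 0, 5, 0, 0, 0, 50], [0, 0, 3, 0, 0, 0, 50], [0, 0, 0, 0, 0, 0, 50]], force=40)

```text
clock: 4.6
tcp_pos: [0.5773, -0.0451, 0.0941]
eef_rot: [-176.0, -14.6, -22.5]
ft_force: [-0.6, 0.3, 0.3]
gripper_width: 0.582
gripper_force: 0.0
```

```bash
python3 -c "
from h import *
rel(KNOB,-15)"
```

```text
t 4.6 tcp in panel frame mm [ 0.6 -0.9 12.3] rot err [-0.  -0.1 -0.1] F [-0.6  0.2  0.5] Mpanel [0.027 0.122 0.028] w 49.74272536986957 0.0 j [-14.  13. 107.   3.  46.  96.]
```

Call:
move_arm(rows=[[0, 0, 0, 0, 0, 0, 20], [0, 0, 0, 0, 0, 0, 20], [0, 0, 0, 0, 0, 0, 20], [0, 0, 0, 0, 0, 0, 5], [0, 0, 0, 0, 0, 0, 5], [0, 0, 0, 0, 0, 0, 5], [0, 0, 0, 0, 0, 0, 5]], force=30)

```text
clock: 5.3
tcp_pos: [0.5807, -0.0448, 0.1003]
eef_rot: [-175.8, -15.0, -22.5]
ft_force: [-10.1, 4.4, 24.1]
gripper_width: 0.144
gripper_force: 57.7
```

```bash
python3 -c "
from h import *
rel(KNOB,-15)"
```

```text
t 5.3 tcp in panel frame mm [ 5.4 -0.2 17.4] rot err [-0.2 -0.6 -0.1] F [-4.   3.1 26. ] Mpanel [0.537 0.877 0.005] w 12.292490779203408 57.68681287765503 j [-14.  12. 106.   3.  46.  96.]
```

Closing pushed the fingertips against something below: 26 N upward, and the TCP rose 5 mm. I'll open, lift a little and close again.

Call:
move_arm(rows=[[0, 0, 0, 0, 0, 0, 24], [0, 0, -3, 0, 0, 0, 24], [0, 0, -2, 0, 0, 0, 24], [0, 0, 0, 0, 0, 0, 24], [0, 0, 0, 0, 0, 0, 24]], force=30)

```text
clock: 5.8
tcp_pos: [0.5756, -0.0448, 0.0985]
eef_rot: [-176.0, -14.5, -22.5]
ft_force: [-0.6, -0.3, 1.0]
gripper_width: 0.28
gripper_force: 0.8
```

```bash
python3 -c "
from h import *
rel(KNOB,-15)"
```

```text
t 5.8 tcp in panel frame mm [ 0.1 -0.9 17.1] rot err [ 0.  -0.1 -0.1] F [-0.3 -0.3  1.1] Mpanel [ 0.026  0.107 -0.028] w 23.87633694044708 0.8116099610924721 j [-14.  12. 107.   3.  46.  96.]
```

Call:
move_arm(rows=[[0, 0, 0, 0, 0, 0, 8], [0, 0, 0, 0, 0, 0, 8], [0, 0, 0, 0, 0, 0, 8], [0, 0, 0, 0, 0, 0, 8], [0, 0, 0, 0, 0, 0, 8]], force=25)

```text
clock: 6.3
tcp_pos: [0.5766, -0.0433, 0.0996]
eef_rot: [-175.8, -14.6, -22.6]
ft_force: [-1.4, 5.8, 6.6]
gripper_width: 0.141
gripper_force: 35.9
```

```bash
python3 -c "
from h import *
rel(KNOB,-15)
p,d=arm.snapshot('scene')
c=p[110:230,260:420].copy(); cv2.imwrite('pics/c3.png',cv2.resize(c,None,fx=5,fy=5,interpolation=cv2.INTER_CUBIC)[...,::-1])"
```

```text
t 6.3 tcp in panel frame mm [ 1.2  0.8 17.9] rot err [-0.2 -0.1 -0.1] F [-0.3  5.6  6.9] Mpanel [0.958 0.14  0.055] w 12.052065914046464 35.851960480213165 j [-14.  12. 107.   3.  46.  96.]
```

View pics/c3.png

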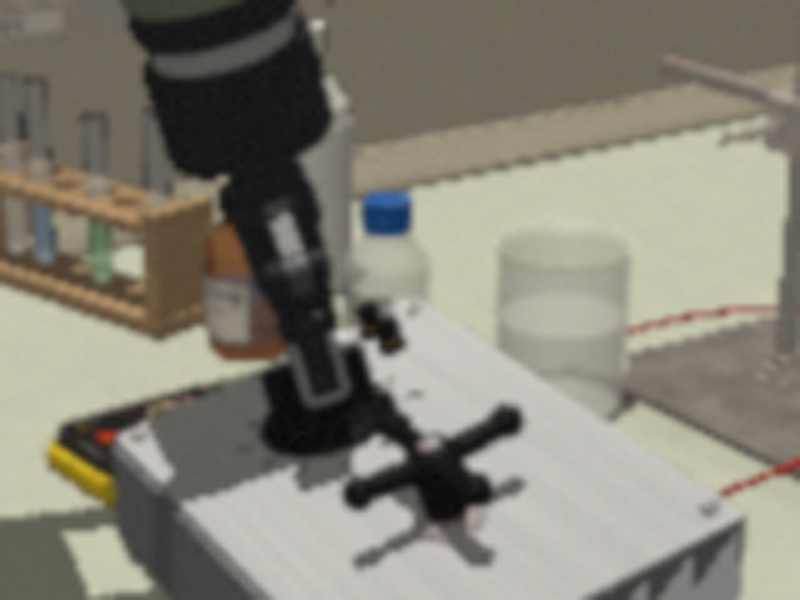

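The view shows the fingers around the bar, with the tips just above the skirt, around scene pixel (323,190). The grip is good. Now a gentle test turn anticlockwise.

Call:
move_arm(rows=[[0, -1, -1, 0, 0, 0, 8], [0, 0, 0, 0, 0, -2, 8], [0, 0, 0, 0, 0, -2, 8], [0, 0, 0, 0, 0, -2, 8], [0, 0, 0, 0, 0, 0, 8]], force=40)

```text
clock: 6.85
tcp_pos: [0.5766, -0.0431, 0.0997]
eef_rot: [-177.5, -14.9, -16.4]
ft_force: [2.2, 5.3, 0.1]
gripper_width: 0.14
gripper_force: 48.6
```

```bash
python3 -c "
from h import *
rel(KNOB,-15)"
```

```text
t 6.85 tcp in panel frame mm [ 1.2  1.  18. ] rot err [-0.1 -0.1  5.8] F [ 1.5  5.5 -0.3] Mpanel [ 0.649 -0.226 -0.1  ] w 11.99839173863159 48.63135114312172 j [-14.  12. 107.   3.  46.  91.]
```

Call:
move_arm(rows=[[0, 0, 0, 0, 0, -2, 8], [0, 0, 0, 0, 0, -2, 8], [0, 0, 0, 0, 0, 0, 8]])

```text
clock: 7.15
tcp_pos: [0.5766, -0.043, 0.0997]
eef_rot: [-178.5, -15.1, -12.2]
ft_force: [3.5, 4.6, -1.1]
gripper_width: 0.141
gripper_force: 48.6
```

```bash
python3 -c "
from h import *
rel(KNOB,-15)"
```

```text
t 7.15 tcp in panel frame mm [ 1.2  1.1 18. ] rot err [-0.1 -0.1  9.8] F [ 2.6  5.  -1.8] Mpanel [ 0.732 -0.265 -0.076] w 12.06162971183448 48.64011749625206 j [-14.  12. 107.   3.  46.  87.]
```

Call:
move_arm(rows=[[0, 0, 0, 0, 0, -2.2, 8], [0, 0, 0, 0, 0, -2, 8], [0, 0, 0, 0, 0, -2, 8], [0, 0, 0, 0, 0, 0, 8]])

```text
clock: 7.55
tcp_pos: [0.5767, -0.0428, 0.0997]
eef_rot: [179.8, -15.1, -5.8]
ft_force: [3.7, 6.0, -0.8]
gripper_width: 0.143
gripper_force: 48.6
```

```bash
python3 -c "
from h import *
rel(KNOB,-15)
for k in ['knob_mark']: print(k,[(np.round(x['location'],4).tolist(),round(x['conf'],2)) for n in ['top','scene'] if arm.snapshot(n) for x in arm.spot_point(n,k)[:1]])"
```

```text
t 7.55 tcp in panel frame mm [ 1.2  1.3 18. ] rot err [-0.1 -0.1 16.1] F [ 2.6  6.4 -1.5] Mpanel [ 0.865 -0.303  0.014] w 12.178840093151507 48.619801104068756 j [-14.  12. 107.   3.  46.  80.]
knob_mark [([0.559, -0.1644, 0.1141], 0.62), ([0.6061, -0.0467, 0.0953], 0.8)]
```

The knob turns freely (moment below 0.1 N m and the sign has flipped past half way), so the lock is off. I'll carry on to 60° in total.

Call:
move_arm(rows=[[0, 0, 0, 0, 0, -4, 8], [0, 0, 0, 0, 0, -4, 8], [0, 0, 0, 0, 0, -4, 8], [0, 0, 0, 0, 0, -4, 8], [0, 0, 0, 0, 0, -4, 8], [0, 0, 0, 0, 0, -4, 8]])

```text
clock: 8.35
tcp_pos: [0.5766, -0.042, 0.0997]
eef_rot: [173.6, -13.7, 19.0]
ft_force: [3.5, 8.0, -0.1]
gripper_width: 0.135
gripper_force: 48.7
```

```bash
python3 -c "
from h import *
rel(KNOB,-15)"
```

```text
t 8.35 tcp in panel frame mm [ 1.   2.1 18. ] rot err [-0.2 -0.1 40.1] F [ 2.4  8.3 -0.7] Mpanel [ 1.314 -0.309 -0.097] w 11.56275799895414 48.682237565517426 j [-14.  12. 107.   3.  46.  56.]
```

Call:
move_arm(rows=[[0, 0, 0, 0, 0, -4, 8], [0, 0, 0, 0, 0, -4, 8], [0, 0, 0, 0, 0, -4, 8], [0, 0, 0, 0, 0, -4, 8], [0, 0, 0, 0, 0, -4, 8], [0, 0, 0, 0, 0, 0, 8], [0, 0, 0, 0, 0, 0, 8]])

```text
clock: 9.05
tcp_pos: [0.5764, -0.0414, 0.0996]
eef_rot: [169.4, -10.8, 39.1]
ft_force: [1.5, 8.9, 0.5]
gripper_width: 0.14
gripper_force: 48.9
```

```bash
python3 -c "
from h import *
rel(KNOB,45)"
```

```text
t 9.05 tcp in panel frame mm [ 0.7  2.6 18. ] rot err [-0.1 -0.2  0. ] F [0.5 9.  0.4] Mpanel [ 1.513 -0.213 -0.047] w 11.93515413113342 48.85450020432472 j [-14.  12. 107.   3.  46.  36.]
```

Now release, lift clear and check.

Call:
move_arm(rows=[[0, 0, 0, 0, 0, 0, 30], [0, 0, 0, 0, 0, 0, 60], [0, 0, 0, 0, 0, 0, 60], [0, 0, 0, 0, 0, 0, 60], [0, 0, -8, 0, 0, 0, 60], [0, 0, -15, 0, 0, 0, 60], [0, 0, -25, 0, 0, 0, 60], [0, 0, -25, 0, 0, 0, 60], [0, 0, -7, 0, 0, 0, 60], [0, 0, 0, 0, 0, 0, 60], [0, 0, 0, 0, 0, 0, 60]])

```text
clock: 10.15
tcp_pos: [0.555, -0.0414, 0.1768]
eef_rot: [169.2, -10.6, 39.2]
ft_force: [0.4, 0.4, 0.2]
gripper_width: 0.705
gripper_force: 0.0
```

Run:
```python
from h import *
rel(KNOB,45); rel(LOCK,45)
plan(LOCK+.085*N,tool(45),8,60)
for n in ['scene','top']:
    p,d=arm.snapshot(n)
    for k in ['knob_grip','knob_mark','lock_pivot','lock_arm']:
        for x in arm.spot_point(n,k)[:1]:
            l=np.array(x['location']); print(n,k,l.round(4),x['conf'].__round__(2),'in knob frame',(B.inv().apply(l-KNOB)*1000).round(1),'lock frame',(B.inv().apply(l-LOCK)*1000).round(1))
    if n=='scene': cv2.imwrite('pics/c4.png',cv2.resize(p[130:250,260:420],None,fx=5,fy=5,interpolation=cv2.INTER_CUBIC)[...,::-1])
```

```text
t 10.15 tcp in panel frame mm [ 0.2  0.1 98.1] rot err [ 0.1 -0.   0.1] F [0.4 0.5 0.1] Mpanel [ 0.031  0.106 -0.055] w 60.16534203082339 0.0 j [-14.   3. 106.   2.  56.  37.]
t 10.15 tcp in panel frame mm [-1.000e-01  1.192e+02  9.810e+01] rot err [ 0.1 -0.   0.1] F [0.4 0.5 0.1] Mpanel [ 0.031  0.106 -0.055] w 60.16534203082339 0.0 j [-14.   3. 106.   2.  56.  37.]
[-10.5,10.5,1.6,0.01,-0,0.01,60],
[-10.5,10.5,1.6,0.01,-0,0.01,60],
[-10.5,10.5,1.6,0.01,-0,0.01,60],
[-10.5,10.5,1.6,0.01,-0,0.01,60],
[-10.5,10.5,1.6,0.01,-0,0.01,60],
[-10.5,10.5,1.6,0.01,-0,0.01,60],
[-10.5,10.5,1.6,0.01,-0,0.01,60],
[-10.5,10.5,1.6,0.01,-0,0.01,60],
rel turn [ 0.1 -0.   0.1]
scene knob_grip [ 0.5995 -0.0285  0.0943] 0.7 in knob frame [20.  18.2  7.4] lock frame [ 19.7 137.4   7.4]
scene knob_mark [ 0.601  -0.0281  0.095 ] 0.96 in knob frame [21.6 18.8  7.7] lock frame [ 21.3 137.9   7.8]
scene lock_pivot [ 0.5571 -0.1644  0.1131] 0.77 in knob frame [   0.  -121.8   32.2] lock frame [-0.3 -2.7 32.3]
scene lock_arm [ 0.5516 -0.1977  0.1082] 0.55 in knob frame [  -2.7 -155.5   27.8] lock frame [ -3.  -36.4  27.9]
top knob_grip [ 0.5675 -0.0387  0.107 ] 0.57 in knob frame [-6.2  4.3 27.5] lock frame [ -6.5 123.4  27.6]
top knob_mark [ 0.5957 -0.0296  0.0979] 0.71 in knob frame [17.4 16.7 11.8] lock frame [ 17.1 135.8  11.9]
top lock_pivot [ 0.5557 -0.1602  0.1154] 0.76 in knob frame [  -1.2 -117.8   34.9] lock frame [-1.5  1.3 35. ]
top lock_arm [ 0.551  -0.1986  0.1173] 0.83 in knob frame [  -0.8 -156.5   36.8] lock frame [ -1.1 -37.3  36.8]
```

View pics/c4.png

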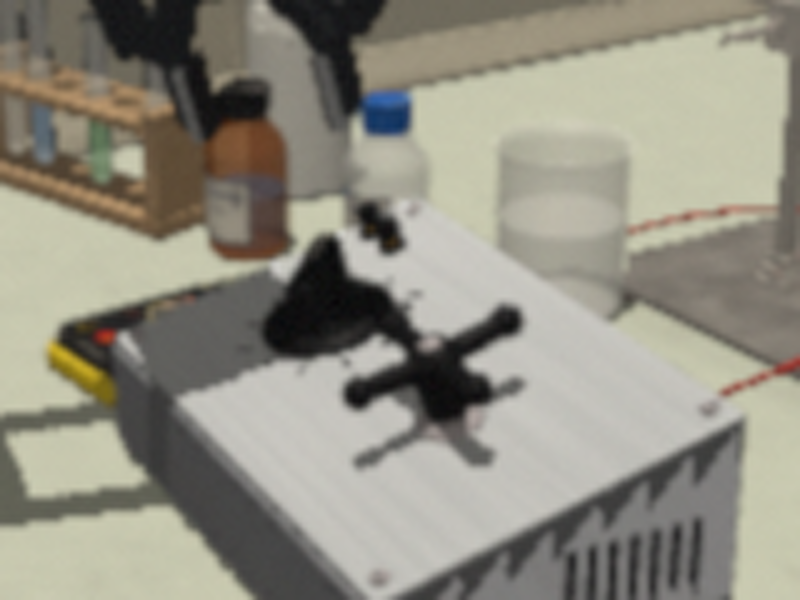

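The knob mark now sits at about (20,18) mm in the knob's frame. That is 42–45° left of up-slope, so it's in the fifth position, and the bar shows at scene pixel (325,187). Next I move over the lock with the fingers on its diagonals.

Call:
move_arm(rows=[[-10.5, 10.5, 0, 0, 0, 0, 60], [-10.5, 10.5, 0, 0, 0, 0, 60], [-10.5, 10.5, 0, 0, 0, 0, 60], [-10.5, 10.5, 0, 0, 0, 0, 60], [-10.5, 10.5, 0, 0, 0, 0, 60], [-10.5, 10.5, 0, 0, 0, 0, 60], [-10.5, 10.5, 0, 0, 0, 0, 60], [-10.5, 10.5, 0, 0, 0, 0, 60], [0, 0, 13, 0, 0, 0, 60], [0, 0, 0, 0, 0, 0, 60], [0, 0, 0, 0, 0, 0, 60]])

```text
clock: 11.75
tcp_pos: [0.544, -0.1588, 0.1633]
eef_rot: [169.3, -10.5, 39.2]
ft_force: [0.3, 0.0, 0.4]
gripper_width: 0.704
gripper_force: 0.0
```

Run:
```python
from h import *
rel(LOCK,45)
```

```text
t 11.75 tcp in panel frame mm [-0.6  1.4 84.3] rot err [-0.1 -0.   0.1] F [0.4 0.  0.3] Mpanel [-0.034  0.12  -0.007] w 60.148586650641604 0.0 j [-28.   6. 105.   7.  55.  21.]
```

Call:
move_arm(rows=[[-0.5, 1, 12, 0, 0, 0, 60], [0, 0, 12, 0, 0, 0, 60], [0, 0, 10, 0, 0, 0, 60], [0, 0, 6, 0, 0, 0, 60], [0, 0, 0, 0, 0, 0, 60]])

```text
clock: 12.25
tcp_pos: [0.5544, -0.1615, 0.1243]
eef_rot: [169.4, -10.5, 39.2]
ft_force: [0.5, -0.2, -0.5]
gripper_width: 0.702
gripper_force: 0.0
```

Call:
move_arm(rows=[[0, 0, 5, 0, 0, 0, 60], [0, 0, 6, 0, 0, 0, 60], [0, 0, 6, 0, 0, 0, 60], [0, 0, 6, 0, 0, 0, 60], [0, 0, 5, 0, 0, 0, 60], [0, 0, 0, 0, 0, 0, 60]])

```text
clock: 12.85
tcp_pos: [0.5618, -0.1628, 0.098]
eef_rot: [169.3, -10.5, 39.1]
ft_force: [0.1, -1.0, -0.6]
gripper_width: 0.703
gripper_force: 0.0
```

Run:
```python
from h import *
rel(LOCK,45)
p,d=arm.snapshot('scene')
cv2.imwrite('pics/c5.png',cv2.resize(p[130:250,260:420],None,fx=5,fy=5,interpolation=cv2.INTER_CUBIC)[...,::-1])
```

```text
t 12.85 tcp in panel frame mm [ 0.1 -0.5 16.5] rot err [-0.   0.   0.1] F [ 0.1 -1.  -0.7] Mpanel [-0.044  0.117 -0.041] w 59.99962550178673 0.0 j [-27.  13. 105.   7.  47.  20.]
```

View pics/c5.png

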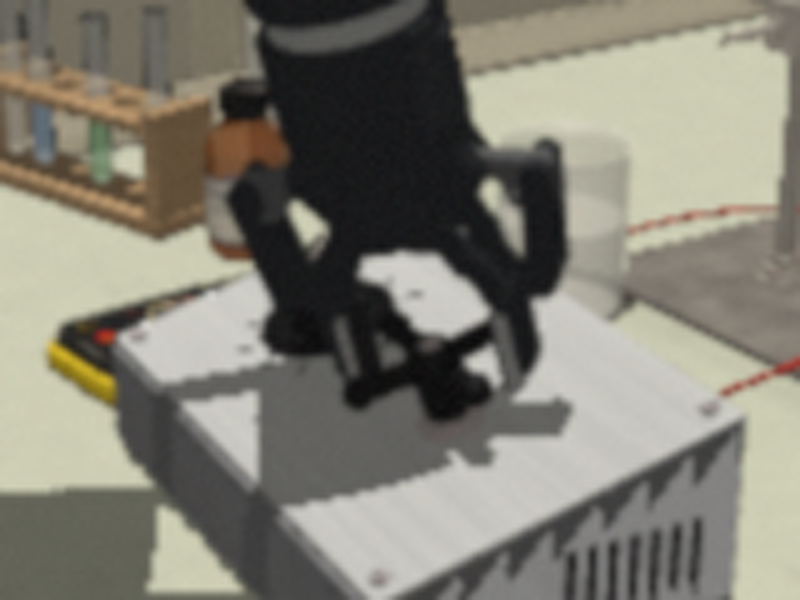

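The fingers stand in the near-left and far-right quadrants of the cross, around scene pixels (333,204) and (363,202), with no contact forces. Now I swing clockwise.

Call:
move_arm(rows=[[0, 0, 0, 0, 0, 5, 60], [0, 0, 0, 0, 0, 5, 60], [0, 0, 0, 0, 0, 5, 60], [0, 0, 0, 0, 0, 5, 60], [0, 0, 0, 0, 0, 5, 60], [0, 0, 0, 0, 0, 0, 60]])

```text
clock: 13.5
tcp_pos: [0.5613, -0.1631, 0.0988]
eef_rot: [174.7, -14.0, 13.9]
ft_force: [-4.0, -1.7, 1.1]
gripper_width: 0.703
gripper_force: 1.5
```

```bash
python3 -c "
from h import *
rel(LOCK,20)"
```

```text
t 13.5 tcp in panel frame mm [-0.1 -0.8 17.4] rot err [0.  0.  0.1] F [-3.4 -2.2  2.1] Mpanel [-0.213  0.654  0.085] w 60.03410152023085 1.527046370320022 j [-28.  13. 105.   7.  48.  45.]
```

Call:
move_arm(rows=[[0, 0, 0, 0, 0, 4, 60], [0, 0, 0, 0, 0, 4, 60], [0, 0, 0, 0, 0, 4, 60], [0, 0, 0, 0, 0, 4, 60], [0, 0, 0, 0, 0, 4, 60], [0, 0, 0, 0, 0, 0, 60]])

```text
clock: 14.1
tcp_pos: [0.562, -0.163, 0.0989]
eef_rot: [179.9, -15.1, -6.7]
ft_force: [-1.5, 0.2, -1.6]
gripper_width: 0.698
gripper_force: 0.7
```

```bash
python3 -c "
from h import *
rel(LOCK,0)"
```

```text
t 14.1 tcp in panel frame mm [ 0.6 -0.6 17.3] rot err [ 0.  -0.1  0.2] F [-1.9  0.  -1.1] Mpanel [-0.121  0.383  0.024] w 59.636725769758755 0.7449588272720575 j [-28.  13. 105.   7.  47.  65.]
```

Call:
move_arm(rows=[[0, 0, 0, 0, 0, 4, 60], [0, 0, 0, 0, 0, 4, 60], [0, 0, 0, 0, 0, 4, 60], [0, 0, 0, 0, 0, 4, 60], [0, 0, 0, 0, 0, 4, 60], [0, 0, 0, 0, 0, 0, 60]])

```text
clock: 14.7
tcp_pos: [0.563, -0.1632, 0.0996]
eef_rot: [-174.8, -14.3, -27.4]
ft_force: [-4.7, -1.3, -0.2]
gripper_width: 0.699
gripper_force: 1.6
```

```bash
python3 -c "
from h import *
rel(LOCK,-20)"
```

```text
t 14.7 tcp in panel frame mm [ 1.7 -0.8 17.8] rot err [-0.  -0.2  0.2] F [-4.4 -1.9  1. ] Mpanel [-0.269  0.685 -0.071] w 59.71884167261931 1.560688130557537 j [-27.  13. 105.   7.  47.  85.]
```

Call:
move_arm(rows=[[0, 0, 0, 0, 0, 4, 60], [0, 0, 0, 0, 0, 4, 60], [0, 0, 0, 0, 0, 4, 60], [0, 0, 0, 0, 0, 4, 60], [0, 0, 0, 0, 0, 0, 60]])

```text
clock: 15.2
tcp_pos: [0.563, -0.1632, 0.0996]
eef_rot: [-171.0, -12.3, -43.6]
ft_force: [-0.6, 0.2, 0.4]
gripper_width: 0.705
gripper_force: 0.0
```

```bash
python3 -c "
from h import *
rel(LOCK,-36)"
```

```text
t 15.2 tcp in panel frame mm [ 1.7 -0.7 17.7] rot err [-0.1 -0.2  0.2] F [-0.5  0.2  0.6] Mpanel [-0.027  0.097 -0.017] w 60.19635479269496 0.0 j [-27.  13. 105.   7.  47. 101.]
```

The moment changed sign and then vanished, so the handle has snapped over. I'll nudge on to the stop to confirm, then back to mid-quadrant.

Call:
move_arm(rows=[[0, 0, 0, 0, 0, 5, 60], [0, 0, 0, 0, 0, 5, 60], [0, 0, 0, 0, 0, 5, 60], [0, 0, 0, 0, 0, 5, 60], [0, 0, 0, 0, 0, 3, 60], [0, 0, 0, 0, 0, 0, 60]])

```text
clock: 15.8
tcp_pos: [0.5627, -0.1626, 0.0993]
eef_rot: [-167.0, -7.8, -66.5]
ft_force: [-1.2, 1.3, -0.2]
gripper_width: 0.698
gripper_force: 0.7
```

```bash
python3 -c "
from h import *
rel(LOCK,-59)"
```

```text
t 15.8 tcp in panel frame mm [ 1.3 -0.2 17.6] rot err [-0.1 -0.   0.3] F [-1.4  1.1  0.2] Mpanel [0.211 0.127 0.065] w 59.6034519443295 0.702750887721777 j [-27.  13. 105.   7.  47. 124.]
```

Call:
move_arm(rows=[[0, 0, 0, 0, 0, 2, 60], [0, 0, 0, 0, 0, 2, 60], [0, 0, 0, 0, 0, 1, 60], [0, 0, 0, 0, 0, 0, 60]])

```text
clock: 16.2
tcp_pos: [0.5626, -0.1622, 0.0993]
eef_rot: [-166.4, -6.6, -71.5]
ft_force: [0.6, 5.6, 1.8]
gripper_width: 0.703
gripper_force: 2.4
```

```bash
python3 -c "
from h import *
rel(LOCK,-64)"
```

```text
t 16.2 tcp in panel frame mm [ 1.2  0.2 17.6] rot err [-0.1 -0.   0.2] F [0.4 5.7 1.8] Mpanel [0.801 0.004 0.165] w 60.023009816271774 2.3856429755687714 j [-27.  13. 105.   7.  48. 129.]
```

Call:
move_arm(rows=[[0, 0, 0, 0, 0, 2, 60], [0, 0, 0, 0, 0, 2, 60], [0, 0, 0, 0, 0, 0, 60]])

```text
clock: 16.5
tcp_pos: [0.5626, -0.1618, 0.0992]
eef_rot: [-165.9, -5.6, -75.4]
ft_force: [1.7, 5.7, 1.0]
gripper_width: 0.703
gripper_force: 3.9
```

```bash
python3 -c "
from h import *
rel(LOCK,-68)"
```

```text
t 16.5 tcp in panel frame mm [ 1.1  0.6 17.5] rot err [-0.1  0.   0.2] F [1.2 5.8 0.7] Mpanel [ 1.1   -0.022  0.223] w 60.01888096488019 3.869124725461006 j [-27.  13. 105.   7.  48. 133.]
```

Torque builds against the stop. I'll return to mid-quadrant, lift and look.

Call:
move_arm(rows=[[0, 0, 0, 0, 0, -6, 60], [0, 0, 0, 0, 0, -6, 60], [0, 0, 0, 0, 0, -6, 60], [0, 0, 0, 0, 0, -5, 60], [0, 0, 0, 0, 0, 0, 60]])

```text
clock: 17.0
tcp_pos: [0.5625, -0.1639, 0.0993]
eef_rot: [-169.3, -10.7, -52.8]
ft_force: [1.1, 0.4, 1.0]
gripper_width: 0.701
gripper_force: 0.0
```

```bash
python3 -c "
from h import *
rel(LOCK,-45)"
```

```text
t 17.0 tcp in panel frame mm [ 1.3 -1.5 17.5] rot err [-0.  -0.2  0.2] F [1.3 0.5 0.7] Mpanel [ 0.03   0.118 -0.029] w 59.842707289260474 0.0 j [-28.  13. 105.   7.  47. 110.]
```

Call:
move_arm(rows=[[0, 0, -6, 0, 0, 0, 60], [0, 0, -8, 0, 0, 0, 60], [0, 0, -12, 0, 0, 0, 60], [0, 0, -20, 0, 0, 0, 60], [0, 0, -25, 0, 0, 0, 60], [0, 0, -25, 0, 0, 0, 60], [0, 0, -10, 0, 0, 0, 60], [0, 0, 0, 0, 0, 0, 60]])

```text
clock: 17.8
tcp_pos: [0.5361, -0.1604, 0.2044]
eef_rot: [-169.1, -10.9, -52.9]
ft_force: [0.6, 0.4, -0.1]
gripper_width: 0.704
gripper_force: 0.0
```

Run:
```python
from h import *
rel(LOCK,-45)
p,d=arm.snapshot('scene')
for k in ['knob_mark','lock_pivot']:
    for x in arm.spot_point('scene',k)[:1]:
        l=np.array(x['location']); print(k,x['conf'],'knob frame',(B.inv().apply(l-KNOB)*1000).round(1))
cv2.imwrite('pics/c6.png',cv2.resize(p[130:250,260:420],None,fx=5,fy=5,interpolation=cv2.INTER_CUBIC)[...,::-1])
```

```text
t 17.8 tcp in panel frame mm [  2.7  -1.3 126. ] rot err [-0.2 -0.4  0.1] F [ 0.5  0.5 -0.2] Mpanel [0.026 0.127 0.035] w 60.09274561733879 0.0 j [-29.   2. 104.   6.  60. 111.]
knob_mark 0.63 knob frame [18.7 19.   6.5]
lock_pivot 0.74 knob frame [  -1.6 -121.    33.8]
```

View pics/c6.png

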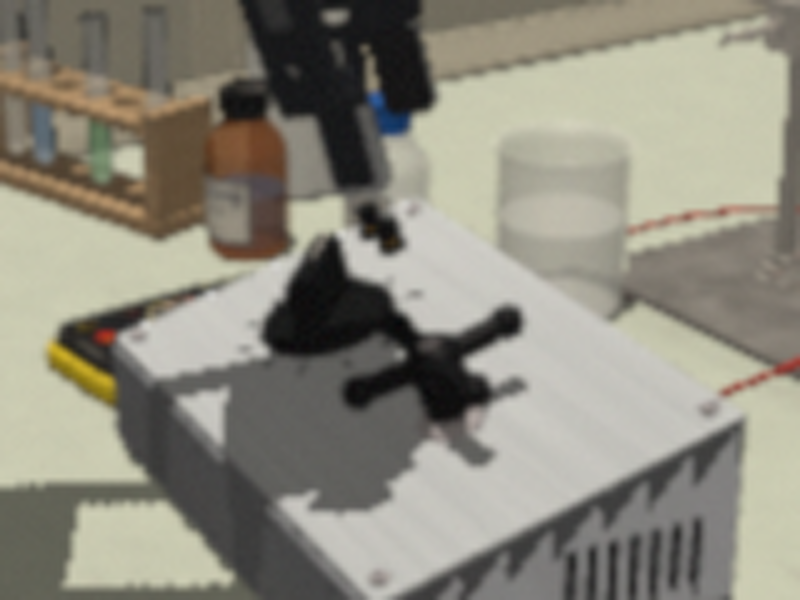

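The handle looks square to the box again and the knob mark is unchanged, at about (19,19) mm in the knob's frame. That last push felt soft, though, so I'll check directly that the handle is at its clockwise stop by pushing a little harder.

Call:
move_arm(rows=[[-1, 0.5, 25, 0, 0, 0, 60], [-1, 0.5, 25, 0, 0, 0, 60], [-0.5, 0.3, 20, 0, 0, 0, 60], [0, 0, 14, 0, 0, 0, 60], [0, 0, 9, 0, 0, 0, 60], [0, 0, 8, 0, 0, 0, 60], [0, 0, 8, 0, 0, 0, 60], [0, 0, 0, 0, 0, 0, 60]])

```text
clock: 18.75
tcp_pos: [0.5604, -0.1618, 0.0946]
eef_rot: [-169.3, -10.6, -52.8]
ft_force: [0.0, 0.2, -0.8]
gripper_width: 0.7
gripper_force: 0.0
```

```bash
python3 -c "
from h import *
rel(LOCK,-45)"
```

```text
t 18.75 tcp in panel frame mm [-2.2  0.3 13.7] rot err [-0.  -0.   0.1] F [-0.2  0.2 -0.8] Mpanel [ 0.006  0.12  -0.014] w 59.80856071913114 0.0 j [-27.  13. 106.   7.  47. 110.]
```

Call:
move_arm(rows=[[0, 0, 0, 0, 0, 5, 60], [0, 0, 0, 0, 0, 5, 60], [0, 0, 0, 0, 0, 5, 60], [0, 0, 0, 0, 0, 4, 60], [0, 0, 0, 0, 0, 3, 60], [0, 0, 0, 0, 0, 0, 60]])

```text
clock: 19.35
tcp_pos: [0.5612, -0.1617, 0.0964]
eef_rot: [-166.0, -5.9, -74.5]
ft_force: [0.3, 1.9, 1.3]
gripper_width: 0.7
gripper_force: 2.6
```

```bash
python3 -c "
from h import *
rel(LOCK,-67)"
```

```text
t 19.35 tcp in panel frame mm [-1.   0.5 15.2] rot err [-0.1 -0.1  0.1] F [0.4 1.9 1.2] Mpanel [0.345 0.127 0.174] w 59.80960532545382 2.561517915710283 j [-27.  13. 106.   7.  47. 132.]
```

Call:
move_arm(rows=[[0, 0, 0, 0, 0, 2, 60], [0, 0, 0, 0, 0, 2, 60], [0, 0, 0, 0, 0, 0, 60]])

```text
clock: 19.65
tcp_pos: [0.5612, -0.1618, 0.0964]
eef_rot: [-165.7, -5.0, -78.3]
ft_force: [0.7, 2.6, 2.4]
gripper_width: 0.7
gripper_force: 5.8
```

```bash
python3 -c "
from h import *
rel(LOCK,-71)"
```

```text
t 19.65 tcp in panel frame mm [-1.   0.5 15.1] rot err [-0.1 -0.1  0.2] F [1.  2.6 2.3] Mpanel [0.417 0.012 0.416] w 59.81647942266879 5.849125636741519 j [-27.  13. 106.   7.  47. 136.]
```

The torque reached 0.42 N m with no further motion. That's well above the 0.2 N m swing torque, so the handle is hard against its clockwise stop. I'll back off and leave.

Call:
move_arm(rows=[[0, 0, 0, 0, 0, -6, 60], [0, 0, 0, 0, 0, -7, 60], [0, 0, 0, 0, 0, -7, 60], [0, 0, 0, 0, 0, -6, 60], [0, 0, 0, 0, 0, 0, 60]])

```text
clock: 20.15
tcp_pos: [0.5608, -0.1625, 0.0959]
eef_rot: [-169.2, -10.7, -52.8]
ft_force: [-0.9, 0.8, -0.0]
gripper_width: 0.704
gripper_force: 0.0
```

Call:
move_arm(rows=[[0, 0, -6, 0, 0, 0, 60], [0, 0, -8, 0, 0, 0, 60], [0, 0, -12, 0, 0, 0, 60], [0, 0, -20, 0, 0, 0, 60], [0, 0, -30, 0, 0, 0, 60], [0, 0, -30, 0, 0, 0, 60], [0, 0, -20, 0, 0, 0, 60], [0, 0, 0, 0, 0, 0, 60], [0, 0, 0, 0, 0, 0, 60]])

```text
clock: 21.05
tcp_pos: [0.5282, -0.1582, 0.218]
eef_rot: [-169.2, -10.7, -52.9]
ft_force: [-0.3, -0.1, 0.2]
gripper_width: 0.703
gripper_force: 0.0
```

Run:
```python
from h import *
rel(LOCK,-45)
for n in ['scene','top']:
    p,d=arm.snapshot(n)
    for k in ['knob_mark','multimeter','beaker','weight']:
        for x in arm.spot_point(n,k)[:1]:
            l=np.array(x['location']); print(n,k,round(x['conf'],2),l.round(3),'knob frame',(B.inv().apply(l-KNOB)*1000).round(1))
    if n=='scene': cv2.imwrite('pics/c7.png',p[...,::-1])
```

```text
t 21.05 tcp in panel frame mm [-1.600e+00  1.000e-01  1.412e+02] rot err [-0.1 -0.2  0.1] F [-0.2 -0.1  0.3] Mpanel [ 0.014  0.114 -0.036] w 60.01632697482315 0.0 j [-29.   0. 104.   6.  62. 111.]
scene knob_mark 0.82 [ 0.6   -0.027  0.095] knob frame [20.6 20.1  7.9]
scene multimeter 0.75 [ 0.593  0.121 -0.   ] knob frame [-28.3 166.2 -77.3]
scene beaker 0.92 [ 0.37  -0.332 -0.003] knob frame [-189.8 -310.6  -37.5]
scene weight 0.57 [ 0.695 -0.336 -0.003] knob frame [ 122.5 -275.2 -120.7]
top knob_mark 0.82 [ 0.601 -0.026  0.098] knob frame [22.  21.1 11.1]
top multimeter 0.71 [0.592 0.124 0.002] knob frame [-28.7 168.3 -74.9]
top beaker 0.8 [ 0.372 -0.334  0.002] knob frame [-186.9 -312.   -32.7]
top weight 0.64 [ 0.701 -0.337 -0.001] knob frame [ 128.6 -275.7 -120.8]
```

View pics/c7.png

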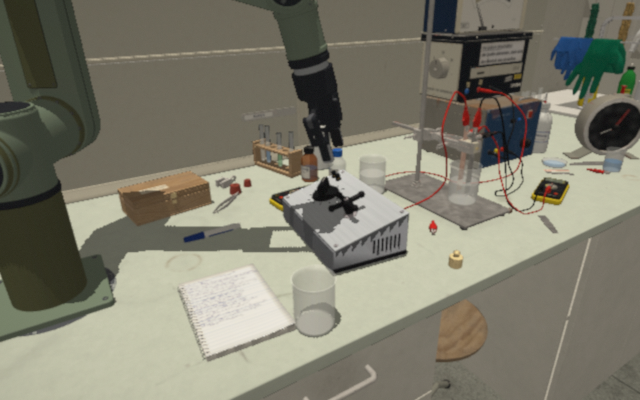

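The final view shows the knob at the fifth position (325,187) and the lock cross square to the box (347,202). The beaker (314,300), the weight (455,259) and the multimeter haven't moved, and the arm is clear.

```bash
python3 -c "
from bench import arm
print(arm.job_done())"
```

```text
the job is handed in; nothing more can be done
None
```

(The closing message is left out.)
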